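# Hold a drying-cabinet door on its hinge for pinning

## Robot

A 6-joint arm with a two-finger parallel gripper is mounted at the origin on a cart in front of the work surface, level with it; the furniture and walls round the work are solid. World frame = base frame: x ahead of the robot, y to its left, z up, the work surface at z = 0. Lengths are in mm, angles in rad, forces in N, time in s.
With the tool pointing down it reaches from about 375 to 975 mm from the base axis. Payload 3.8 kg.
Tool frame: the origin (TCP) lies at the very end of the fingers, on their centre line; the grasp point (between the pads) lies 19 mm behind it; z points along the fingers, y is the line along which they close (so a half turn about z gives the same grasp; the last joint's range is limited). The gripper opens to 85 mm and grips with 20 to 120 N. Pads are 22 mm wide; open, the fingers measure 114 mm over their backs; the gripper's body (76 mm by 85 mm) begins 54 mm behind the grasp point. The pads swing forward as they close: fully open they stand 13 mm farther back than shut.
Start: joints at [1.208, 0.264, 1.604, -0, 1.274, -0.037], TCP at [216.043, 639.487, 208.08] pointing down, gripper open.
Joint ranges: [-2.63, 2.63], [-0.94, 2.18], [0.31, 2.57], [-1.31, 4.45], [0, 2.66], [-2.55, 2.55]. Speed limits (rad/s): [2.57, 2.57, 3.14, 3.14, 3.14, 3.14].

## Interface

Orientations are given as a unit quaternion [w, x, y, z].
In Python, from cell import manip gives the robot as it stands. The module is installed in compiled form; this text tells all that it offers.
- The arm moves only by the shell command python3 -m crank 'ROWS' [FORCE]. ROWS is JSON, a list that holds one entry, the list of rows, each a list of 7 numbers: the turn, a rotation vector about the tool's x, y, z in degrees, then the shift along the tool's x, y, z in mm, then the finger opening in mm, from 0 to 85.4. A call has 1 to 10 rows; each row shifts and turns the commanded pose from where the row before left it, along the tool's axes as they then stand; what a row does not reach is not made up. A row lasts 1/10 s, in which the tool goes at most 50 mm and 8.59 degrees, less where a joint would pass 70% of its speed; a pose out of reach is approached as far as the arm can. A call with a gripper value outside its range is refused whole. The fingers move at their own pace and stop on an object; FORCE is the grip in N (left out, the last holds). Time passes only in rows, so rows that do not move let the fingers close. It gives the time, the measured TCP pose, the force, the opening and the grip force at its end, in the units of the state.
- manip.sense(): the state, without advancing time (a new reading comes with each control period).
- manip.read_camera(name): name is "scene" or "top" or "wrist"; returns a dict with "img" (400x640x3 uint8, red, green, blue), "depth" (400x640 float32, mm along the optical axis (not along the pixel's ray), 0 where there is no reading), "intrinsics" (3x3 intrinsics, pixels), "extrinsics" (4x4, takes a point from world to camera coordinates). Camera axes: x right, y down, z forward; pixel columns grow to the right and rows downward; lengths in mm; the calibration is good to about 2 mm. A picture is of the moment at which its call begins.
- manip.finish_job(): hands the job in; it is judged then, once.
The state is a dict: "clock": time; "qpos": joint angles; "dq": joint speeds; "effort": joint torques, N m; "tcp_pos": TCP position; "ee_rot": TCP orientation; "force": force on the tool from outside, world axes, zero at the start; "ft_torque": the same for the moment, N m; "opening": finger opening in mm; "gripper_force": force on a finger pad.
Only numpy, scipy, OpenCV 4.12 (cv2) and the standard library are available. Lean on these libraries where they do the work, as an engineer would, in place of code of your own. Each camera call takes 0.05 s, during which the arm holds its last target. There are 200 camera calls.

## Task

The door of the mini drying cabinet has to go back on: with the blade of the spatula from the stand, lever the grey hinge cover wide open, well past a right angle, keeping the fingers off the cover, and put the spatula back upright in its slot. Then pick up the loose door and bring its knuckle between the cabinet's two hinge knuckles, upright and standing open square to the cabinet's front, so that the holes line up for the pin. Finish while still holding the door there, its knuckle midway in the gap and clear of the one below, and leave the oil bottle, tape roll and dish alone.

Things in the scene. Friction and masses are not known exactly. Their poses are not given: they have to be found in the camera images.
- cabinet: Small white drying cabinet, fixed, 166 mm wide (y), 140 deep (x), 165 high. Origin on the worktop under the middle of its front face; +x into the cabinet, +y to the left as seen facing the front, z up. The hinge is near the right-hand (-y) edge of the front. The hinge pin lies ready on the roof and is not used.
- jamb_axis (a point): On the cabinet's upright hinge axis, 79 mm above the worktop, midway between its two steel knuckles; axes as the cabinet's, in whose frame it is at x -16, y -68 mm. Knuckles: 16 mm across, bored 8.4, 14 high, gap between them 36 high. Behind the gap a black block has a V hollow open to -x: a 16 mm knuckle pushed gently in +x, up to 4 mm off sideways, is centred and stops within 0.5 mm of the axis.
- hinge_cover (a joint): Angle (rad) of the grey plastic hinge cover that boxes in the cabinet's knuckles: 0 closed, grows as it opens outward (counter-clockwise from above), stop at 2.5; starts at 0 to 0.08. It turns stiffly (0.04 N m) about its upright pivot and stays where it is left.
- cover_pivot (a point): On the cover's upright pivot, 79 mm above the worktop; axes as the cabinet's. The cover is 78 mm high (40 to 118 mm above the worktop), open at the top and U-shaped from above. At angle 0, from here: front plate (3 mm) at x -17 to -14, y -2 to +42 mm; side wall at y -2 to 0; return lip at y +39.5 to +42, x -16 to -4 mm. Push the plate from inside, well away from the pivot.
- cover_slit (a point): Where the blade goes in: middle of the 10 mm wide slit between the cover's front plate and the knuckles, at the height of the cover's upper edge (118 mm). Turns with the cover, in whose axes (the cabinet's at angle 0) it lies 9 mm to -x and 28 mm to +y of the pivot; the plate's inner face is 5 mm to its -x side, the lip 11.5 mm to its +y side.
- spatula_grip (a point): Middle of the orange handle of the spatula (loose, 60 g): handle 12 mm (x) by 18 mm (y), 72 high, its middle 40 mm above the underside of a steel collar (16 x 26 x 4 mm); below the collar a steel blade 2 mm (x) by 12 mm (y), 55 long. z up the handle. It starts upright in the stand's slot with its collar on the stand's top; grip it across x.
- stand_slot (a point): Centre of the mouth of the spatula's slot in the top of the blue tool stand (fixed, 50 mm in x, 100 in y, 62 high). Axes are the stand's, z up. Slot 9 mm (x) by 19 mm (y), 58 deep. Two capped tubes stand in the block at y +36 and +62 mm from here, tops about 92 mm above the worktop. In place, spatula_grip is 40 mm above this point.
- door_center (a point): Middle of the loose white insulated door (0.15 to 0.28 kg), standing upright on the worktop: 120 mm (x) by 28 (y), 110 high, this point 55 above its lower edge. +x to its hinge edge, z up; a steel handle stands out 14 mm from the -y face at x -50, below 64 mm. Grip it across y at the middle of the top edge. On the hinge, open square to the front, its x axis points the same way as the cabinet's.
- door_knuckle (a point): Centre of the door's hinge knuckle (upright steel tube, 16 mm across, bored 8.4, 24 high), 74 mm to +x of door_center and at the same height: 55 mm above the worktop while the door stands on it. On the hinge it belongs at jamb_axis, which is 24 mm higher.
- door: The same door; origin at the middle of its lower edge, axes as door_center.
- oil_mid (a point): Middle of the small amber dropper bottle (loose, 26 mm across, 58 mm high), a bystander.
- tape_mid (a point): Middle of the roll of label tape (loose, lying flat, 74 mm across, 19 mm high), a bystander.
- dish_mid (a point): Middle of the petri dish (loose, 57 mm across, 14 mm high), a bystander.
Mind the look-alikes: they are no part of the job. Of the things that look like the door, take the one that is farthest to the robot's left at the start.

How it is judged (in metres and radians):
On the way, in this order (a step that is already met when the one before it is completed fails the run):
1. the spatula pushes the hinge cover open (contact force between spatula and hinge_cover above 0.2 N and value of joint hinge_cover between 0.25 and 1.3 rad), for 0.05 s.
2. the hinge cover is levered open well past a right angle (value of joint hinge_cover above 1.7 rad), for 0.2 s.
3. the spatula stands in its slot again, let go (horizontal distance between spatula_grip and stand_slot below 0.012 m and z of spatula_grip in the frame of stand_slot below 0.044 m and angle between spatula_grip's own z axis and vertical below 0.2 rad and contact force between the fingers and spatula below 0.1 N), for 0.2 s.
At the end, for the whole second after the job is handed in: Door held at rest in the fingers, knuckle within 3 mm of the hinge axis and 5 mm of the gap's mid-height (clear of the knuckles), upright within 4 degrees, square to the front within 11; cover open over 1.6 rad; spatula upright in its slot, collar within 4 mm of the stand's top (horizontal distance between door_knuckle and jamb_axis below 0.003 m and z of door_knuckle in the frame of jamb_axis between -0.005 and 0.005 m and angle between door_knuckle's own z axis and vertical below 0.07 rad and angle between the x axis of door_knuckle and the x axis of jamb_axis, either way round below 0.2 rad and linear speed of door below 0.02 m/s and contact force between the fingers and door above 1 N and value of joint hinge_cover above 1.6 rad and horizontal distance between spatula_grip and stand_slot below 0.012 m and z of spatula_grip in the frame of stand_slot below 0.044 m and angle between spatula_grip's own z axis and vertical below 0.2 rad); the arm keeps its last pose, push and grip.
It fails at once if the fingers touch the hinge cover (contact force between the fingers and hinge_cover above 0.5 N).
It fails at once if a bystander is pushed away (distance of any of oil_mid, tape_mid, dish_mid from where it was at the start of the episode above 0.02 m).
It also fails if it takes over 64 s, if anything falls off the work surface, if the arm or the gripper's body presses on something with over 40 N, if the wrist force passes 120 N, or if a joint passes its speed limit or range.

## Working session

There is one attempt and no reset: what is moved stays moved. The work goes in short steps, Python scripts to look and compute and a shell command to move; the robot and the scene stay as the last step left them, time stands still between calls to the robot, and variables do not carry over. Pictures are saved under pics/ and viewed, at most 12 in all, crops included, and the job is handed in when it is done.

```bash
mkdir -p pics; cat > h.py <<'E'
import numpy as np, cv2
from cell import manip
def cam(n):
    c=manip.read_camera(n); return c['img'],c['depth'],np.array(c['intrinsics']),np.array(c['extrinsics'])
def pts(d,K,E):
    v,u=np.indices(d.shape); P=np.stack([(u-K[0,2])/K[0,0]*d,(v-K[1,2])/K[1,1]*d,d],-1)
    return (P-E[:3,3])@E[:3,:3]
def save(n,img): cv2.imwrite(f'pics/{n}.png',cv2.cvtColor(img,cv2.COLOR_RGB2BGR))
E
python3 - <<'E'
from h import *
for n in('scene','top'):
    i,d,K,E=cam(n); save(n+'0',i); np.savez(n+'0.npz',i=i,d=d,K=K,E=E); print(n,K.tolist(),(-E[:3,:3].T@E[:3,3]).round(),E[:3,:3].round(2).tolist())
print(manip.sense())
E
```

```text
scene [[417.53969802420596, 0.0, 316.7664452105329], [0.0, 417.53969802420596, 203.8765489036875], [0.0, 0.0, 1.0]] [-596. -723.  672.] [[0.47, -0.88, -0.0], [-0.37, -0.2, -0.91], [0.8, 0.43, -0.42]]
top [[502.23354572985596, 0.0, 317.7854252162271], [0.0, 502.23354572985596, 196.06825744374294], [0.0, 0.0, 1.0]] [  60.   27. 1791.] [[-0.38, -0.93, -0.01], [-0.89, 0.37, -0.27], [0.26, -0.1, -0.96]]
{'clock': 0.1, 'qpos': array([ 1.20807580e+00,  2.64691954e-01,  1.60526079e+00, -6.92509268e-06,
        1.27372789e+00, -3.68956709e-02]), 'dq': array([ 0.00151892, -0.00048657, -0.00258313,  0.00171973, -0.00038859,
       -0.00057846]), 'effort': array([ 2.56615131e-04, -5.16707540e+01, -3.68594384e+01, -6.04589513e-05,
        6.25133471e-03, -7.46045913e-06]), 'tcp_pos': array([215.80331711, 638.80339327, 206.86445741]), 'ee_rot': array([-2.03968197e-04,  1.62191661e-01,  9.86758722e-01, -1.02387509e-03]), 'force': array([-0.19637442,  0.2934492 ,  0.62116072]), 'ft_torque': array([-0.06118461, -0.0078127 , -0.00174825]), 'gripper_force': 0.0, 'opening': 85.35856849963231}
```

View pics/scene0.png

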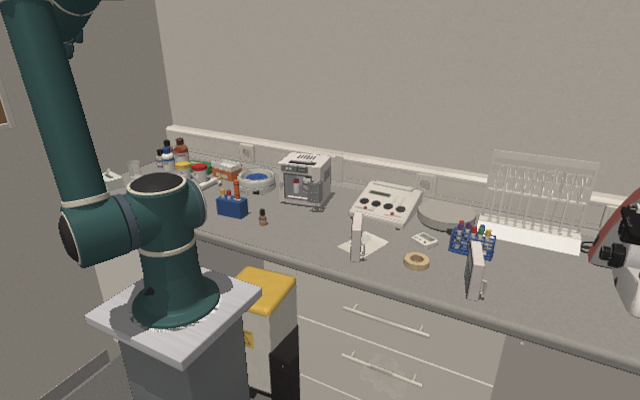

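View pics/top0.png

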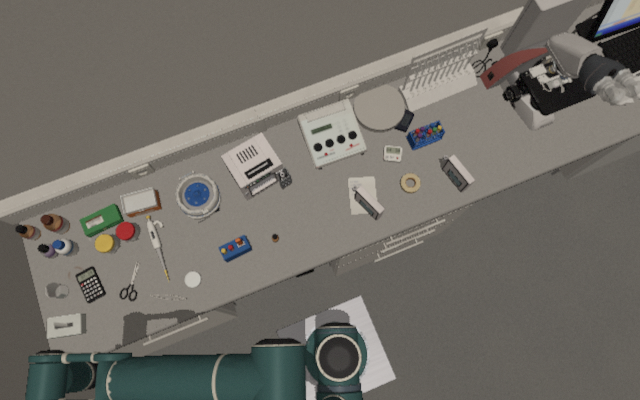

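The top view shows the cabinet near (252,165), its hinge at (285,178), the stand at (236,247), the oil at (275,238), the dish at (193,279) and the tape at (410,183). There are two doors, at (367,203) and (456,172), and the left one at (367,203) is mine. Next I measure them from depth.

```bash
python3 - <<'E'
from h import *
z=np.load('top0.npz'); i,d,K,E=[z[k] for k in('i','d','K','E')]; P=pts(d,K,E)
def rect(name,u0,u1,v0,v1,z0,z1):
    p=P[v0:v1,u0:u1].reshape(-1,3); p=p[(p[:,2]>z0)&(p[:,2]<z1)]
    if len(p)<5: print(name,len(p));return
    r=cv2.minAreaRect(p[:,:2].astype(np.float32)); print(name,len(p),np.round(r[0],1),np.round(r[1],1),round(r[2],1),np.median(p[:,2]).round(1))
rect('cab',205,300,120,205,155,175)
rect('stand',212,262,225,270,52,70)
rect('door',340,395,175,230,95,118)
rect('door2',435,480,145,200,95,118)
rect('oil',268,283,230,246,20,70)
rect('cover',262,300,165,205,105,126)
rect('dish',180,206,268,292,6,20);rect('tape',398,424,170,196,12,25)
print(P[300,400:402])
import cv2
a=cv2.resize(i[130:265,205:300],None,fx=6,fy=6,interpolation=2)[:600]
b=cv2.resize(i[160:235,335:400],None,fx=6,fy=6,interpolation=2)[:450]
save('c1',cv2.resize(i[130:265,205:390],None,fx=4.3,fy=4.3,interpolation=2))
E
```

```text
cab 1883 [770.9  39. ] [286.1 166.8] 10.7 163.9
stand 312 [462.2 193.6] [ 51.1 100.4] 4.1 61.0
door 283 [ 431.2 -304.2] [120.   29.5] 20.4 108.6
door2 291 [ 408.8 -647.2] [119.9  35.4] 12.8 107.9
oil 43 [443.4  50.3] [23.5 20. ] 87.1 39.4
cover 86 [625.1 -39.4] [42.9 80.5] 10.3 115.4
dish 227 [422.2 372.6] [91.8 77.9] 64.2 12.8
tape 199 [ 451.3 -485.7] [71.7 72.6] 10.4 17.8
[[  89.62794356 -434.22210595 -920.90570168]
 [  87.40068474 -435.36123636 -899.0578696 ]]
```

View pics/c1.png

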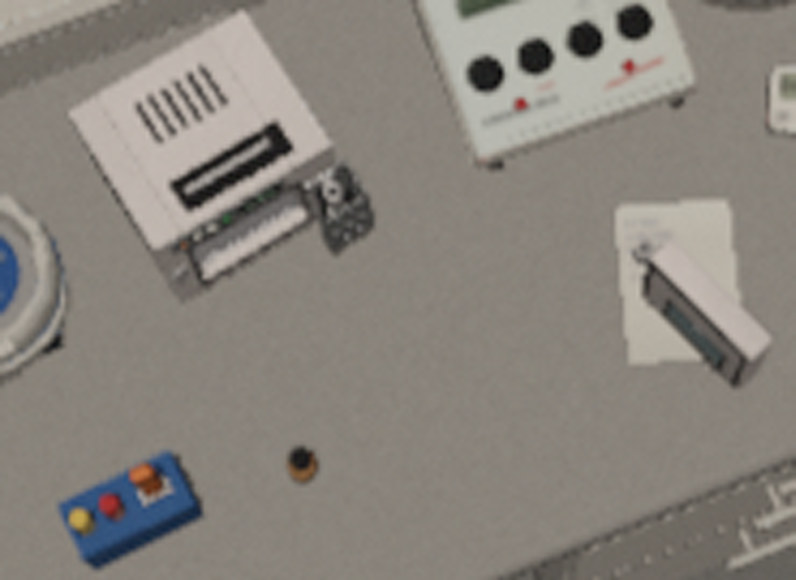

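```bash
cat >> h.py <<'E'
from scipy.spatial.transform import Rotation as R
def Rt():
    q=manip.sense()['ee_rot']; return R.from_quat([q[1],q[2],q[3],q[0]]).as_matrix()
def goal(p,yaw):
    """turn (rotvec deg, tool axes) and shift before turn / after turn to reach TCP p, tool down, tool-y at yaw deg"""
    s=manip.sense(); M=Rt(); y=np.array([np.cos(np.radians(yaw)),np.sin(np.radians(yaw)),0]); zz=np.array([0,0,-1.])
    G=np.stack([np.cross(y,zz),y,zz],1); d=np.array(p)-s['tcp_pos']
    print('clk',s['clock'].__round__(2) if hasattr(s['clock'],'__round__') else s['clock'],'tcp',s['tcp_pos'].round(1),'yaw',np.degrees(np.arctan2(M[1,1],M[0,1])).round(1),'turn',np.degrees(R.from_matrix(M.T@G).as_rotvec()).round(1),'shift now',(M.T@d).round(1),'after turn',(G.T@d).round(1))
E
python3 - <<'E'
from h import *
z=np.load('top0.npz'); i,d,K,E=[z[k] for k in('i','d','K','E')]; P=pts(d,K,E)
h=cv2.cvtColor(i,cv2.COLOR_RGB2HSV)
m=(P[...,2]>120)&(P[...,2]<145); m[:225]=0;m[262:]=0;m[:,:212]=0;m[:,262:]=0
print('spat top',m.sum(),P[m].mean(0).round(1))
p=P[125:200,215:290].reshape(-1,3); p=p[(abs(p[:,2]-164)<4)&(p[:,0]<765)]
s=p[p[:,0]<1e9]
mm=((abs(P[...,2]-164)<5)&(P[...,0]<800)&(abs(P[...,1]-40)<110)).astype(np.uint8)
n,l,st,c=cv2.connectedComponentsWithStats(mm); k=1+st[1:,4].argmax(); q=P[l==k]
r=cv2.minAreaRect(q[:,:2].astype(np.float32)); print('roof',np.round(r[0],1),np.round(r[1],1),r[2]); print(cv2.boxPoints(r).round(1).tolist())
yaw=np.radians(20.4)
mk=P[180:200,345:362].reshape(-1,3); mk=mk[(mk[:,2]>55)&(mk[:,2]<90)]; print('doorknuckle',len(mk),mk.mean(0).round(1) if len(mk) else '')
goal([452,165,250],4.1)
E
```

```text
spat top 25 [463.2 166.9 133.3]
roof [701.5  26.1] [144.9 165.5] 9.851572036743164
[[615.9000244140625, 95.19999694824219], [644.2000122070312, -67.9000015258789], [787.0, -43.099998474121094], [758.7000122070312, 120.0]]
doorknuckle 35 [ 480.8 -278.7   69.8]
clk 0.1 tcp [215.8 638.8 206.9] yaw 71.3 turn [-0.1  0.1 67.2] shift now [-375.4 -373.4  -42.4] after turn [-489.5  201.7  -43.1]
```

```bash
python3 -m crank '[[[0,0,8.4,0,0,-5,85],[0,0,8.4,0,0,-5,85],[0,0,8.4,0,0,-5,85],[0,0,8.4,0,0,-5,85],[0,0,8.4,0,0,-5,85],[0,0,8.4,0,0,-5,85],[0,0,8.4,0,0,-5,85],[0,0,8.4,0,0,-5,85]]]' 40 | tail -5
python3 -m crank '[[[0,0,0,-45,18,0,85],[0,0,0,-45,18,0,85],[0,0,0,-45,18,0,85],[0,0,0,-45,18,0,85],[0,0,0,-45,18,0,85],[0,0,0,-45,18,0,85],[0,0,0,-45,18,0,85],[0,0,0,-45,18,0,85],[0,0,0,-45,18,0,85],[0,0,0,-45,18,0,85]]]' | tail -5
python3 - <<'E'
from h import *
goal([463,166,250],4.1)
i,d,K,E=cam('wrist'); save('w1',i); np.savez('w1.npz',i=i,d=d,K=K,E=E); print((-E[:3,:3].T@E[:3,3]).round(),E[:3,:3].round(2).tolist())
E
```

```text
tcp_pos: [215.9, 639.1, 247.5]
ee_rot: [0.0, 0.683, 0.73, -0.001]
force: [-0.0, 0.2, -0.3]
opening: 85.0
gripper_force: 0.0
tcp_pos: [428.2, 201.7, 247.8]
ee_rot: [-0.0, 0.681, 0.732, -0.0]
force: [0.6, -0.1, -0.2]
opening: 85.2
gripper_force: 0.0
clk 1.9 tcp [428.2 201.7 247.8] yaw 4.1 turn [-0.  0.  0.] shift now [-38.1  32.2  -2.2] after turn [-38.1  32.2  -2.2]
[423. 283. 414.] [[1.0, 0.07, 0.0], [0.07, -0.95, 0.32], [0.02, -0.32, -0.95]]
```

View pics/w1.png

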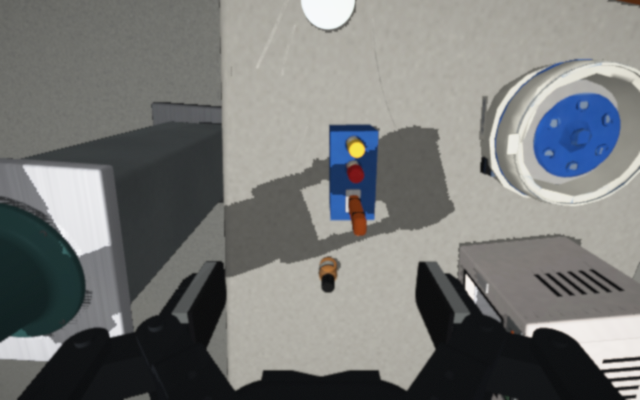

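The wrist view shows the stand at (354,170) with the yellow and red tubes and the orange handle at (358,215). The oil bottle is at (328,272).

```bash
python3 - <<'E'
from h import *
z=np.load('w1.npz'); i,d,K,E=[z[k] for k in('i','d','K','E')]; P=pts(d,K,E)
h=cv2.cvtColor(i,cv2.COLOR_RGB2HSV)
box=np.zeros(d.shape,bool); box[115:245,320:390]=1
m=box&(abs(P[...,2]-62)<4); r=cv2.minAreaRect(P[m][:,:2].astype(np.float32)); print('stand',r,np.median(P[m][:,2]))
m=box&(P[...,2]>133)&(P[...,2]<142); q=P[m]; r=cv2.minAreaRect(q[:,:2].astype(np.float32)); print('handle top',m.sum(),r,np.median(q[:,2]))
m=box&(P[...,2]>72)&(P[...,2]<132)&(P[...,1]<190); print('handle side mean',P[m].mean(0))
m=box&(h[...,1]<60)&(h[...,2]>110)&(P[...,2]>55)&(P[...,2]<75); q=P[m]; print('collar',m.sum(),q.min(0),q.max(0))
for n,lo,hi in(('yel',20,35),('red',0,4)):
  m=box&(abs(P[...,2]-90)<5)&(h[...,0]>=lo)&(h[...,0]<=hi)&(h[...,1]>120); print(n,m.sum(),P[m].mean(0).round(1))
E
```

```text
stand ((464.8034362792969, 189.26004028320312), (50.166839599609375, 100.9630126953125), 4.577284812927246) 62.572725322617906
handle top 235 ((466.5616149902344, 164.1540985107422), (11.916687965393066, 17.003211975097656), 7.130825996398926) 137.58165632162135
handle side mean [464.65384511 170.12291176 104.28858179]
collar 151 [443.76435756 137.67184028  55.30463464] [493.47168109 232.12836351  74.60247358]
yel 222 [461.4 226.3  92. ]
red 119 [463.3 201.5  92. ]
```

```bash
python3 -m crank '[[[0,0,-0.4,-10,10,0,85],[0,0,0,-18.5,18,0,85],[0,0,0,-11,9,0,85],[0,0,0,0,0,0,85]]]' | head -3
python3 - <<'E'
from h import *
goal([466.3,164.8,86],4.5)
E
```

```text
clock: 2.35
tcp_pos: [468.5, 166.2, 247.7]
ee_rot: [-0.0, 0.679, 0.734, -0.0]
clk 2.35 tcp [468.5 166.2 247.7] yaw 4.4 turn [-0.   0.  -0.1] shift now [ -1.2  -2.2 161.7] after turn [ -1.2  -2.3 161.7]
```

```bash
python3 -m crank '[[[0,0,0,-1.2,-2.2,40,85],[0,0,0,0,0,45,85],[0,0,0,0,0,40,60],[0,0,0,0,0,25,40],[0,0,0,0,0,12,40],[0,0,0,0,0,0,0],[0,0,0,0,0,0,0],[0,0,0,0,0,0,0],[0,0,0,0,0,0,0],[0,0,0,0,0,0,0]]]' 60
python3 -m crank '[[[0,0,0,0,0,0,0],[0,0,0,0,0,0,0]]]' 
python3 - <<'E'
from h import *
goal([466.3,164.8,86],4.5)
E
```

```text
clock: 3.35
tcp_pos: [466.8, 166.0, 87.4]
ee_rot: [0.001, 0.679, 0.734, 0.001]
force: [-0.3, 0.7, 3.2]
opening: 10.4
gripper_force: 60.4
clock: 3.55
tcp_pos: [466.8, 166.0, 87.3]
ee_rot: [0.001, 0.679, 0.734, 0.001]
force: [-0.8, -0.1, 5.2]
opening: 10.9
gripper_force: 60.6
clk 3.55 tcp [466.8 166.   87.3] yaw 4.5 turn [ 0.1 -0.   0. ] shift now [-1.2 -0.6  1.3] after turn [-1.2 -0.6  1.3]
```

```bash
python3 -m crank '[[[0,0,0,0,0,-20,0],[0,0,0,0,0,-40,0],[0,0,0,0,0,-45,0],[0,0,0,0,0,-45,0],[0,0,0,0,0,-30,0],[0,0,-5.5,0,0,0,0]]]' |head -2
python3 - <<'E'
from h import *
goal([620,-110,270],9.9)
E
```

```text
clock: 4.15
tcp_pos: [469.0, 166.6, 272.2]
clk 4.15 tcp [469.  166.6 272.2] yaw 10.1 turn [ 0.6 -0.1  0.2] shift now [-298.9  100.     2.9] after turn [-298.4  101.2    2.2]
```

```bash
python3 -m crank '[[[0,0,0,-20,7,0,0],[0,0,0,-40,13,0,0],[0,0,0,-45,15,0,0],[0,0,0,-45,15,0,0],[0,0,0,-45,15,0,0],[0,0,0,-45,15,0,0],[0,0,0,-39,13,0,0],[0,0,0,-20,7,0,0],[0,0,0,0,0,0,0],[0,0,0,0,0,0,0]]]' |head -2
python3 - <<'E'
from h import *
goal([620,-110,270],9.9)
i,d,K,E=cam('wrist'); save('w2',i); np.savez('w2.npz',i=i,d=d,K=K,E=E)
E
```

```text
clock: 5.15
tcp_pos: [615.9, -110.8, 265.4]
clk 5.15 tcp [ 615.9 -110.8  265.4] yaw 10.0 turn [-0.1 -0.1  0.1] shift now [ 0.1  4.2 -4.6] after turn [ 0.1  4.2 -4.6]
```

View pics/w2.png

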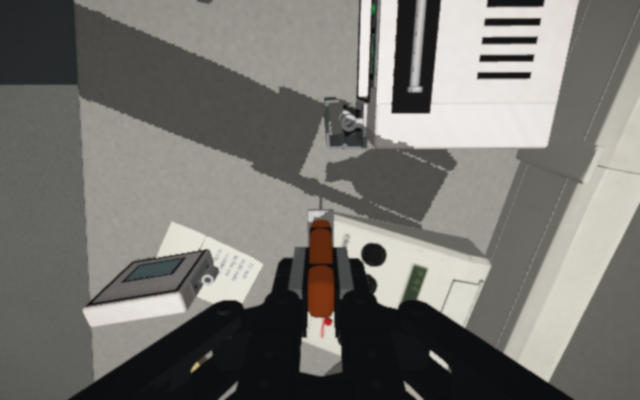

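The wrist view shows the hinge at about (347,121), with the cover as a grey U around the ring of the knuckle. The door is at (150,285) with its knuckle at (207,281). I enlarge the hinge.

```bash
python3 - <<'E'
from h import *
z=np.load('w2.npz'); i,d,K,E=[z[k] for k in('i','d','K','E')]; P=pts(d,K,E)
save('w2c',cv2.resize(i[85:160,310:385],None,fx=8,fy=8,interpolation=2))
box=np.zeros(d.shape,bool); box[85:160,310:372]=1
m=box&(P[...,2]>113.5)&(P[...,2]<122); q=P[m]; v,u=np.nonzero(m)
r=cv2.minAreaRect(q[:,:2].astype(np.float32)); print('cover top',m.sum(),r); print(cv2.boxPoints(r).round(1).tolist())
m=box&(P[...,2]>107)&(P[...,2]<113); q=P[m]; print('kn',m.sum(),q.mean(0),q.min(0),q.max(0))
m=(abs(P[...,2]-165)<3)&(P[...,0]<790)&(P[...,1]<110); r=cv2.minAreaRect(P[m][:,:2].astype(np.float32)); print('roof',cv2.boxPoints(r).round(1).tolist(),r[2])
print('zs along row 121',P[121,318:375,2].round(0).tolist())
E
```

```text
cover top 490 ((631.3363647460938, -61.180267333984375), (38.816558837890625, 44.75410079956055), 11.697724342346191)
[[607.7999877929688, -43.20000076293945], [616.9000244140625, -87.0], [654.9000244140625, -79.19999694824219], [645.7999877929688, -35.29999923706055]]
kn 325 [635.13961446 -61.24807954 111.01471655] [608.52216526 -83.49855828 107.0354087 ] [650.45557328 -36.18303575 112.94958612]
roof [[633.2999877929688, 32.599998474121094], [651.2000122070312, -71.5], [790.0999755859375, -47.5], [772.0999755859375, 56.599998474121094]] 9.802177429199219
zs along row 121 [1.0, 0.0, 1.0, 1.0, 2.0, 2.0, -1.0, 112.0, 120.0, 119.0, 118.0, 1.0, 2.0, 1.0, -0.0, -1.0, 0.0, 0.0, -0.0, 0.0, 0.0, 61.0, 103.0, 111.0, 112.0, 111.0, 111.0, 56.0, 57.0, 58.0, 62.0, 61.0, 62.0, 62.0, 103.0, 111.0, 112.0, 112.0, 112.0, 111.0, 111.0, 111.0, 112.0, 111.0, 110.0, 115.0, 114.0, 114.0, 113.0, 121.0, 127.0, 134.0, 140.0, 146.0, 151.0, 156.0, 162.0]
```

View pics/w2c.png

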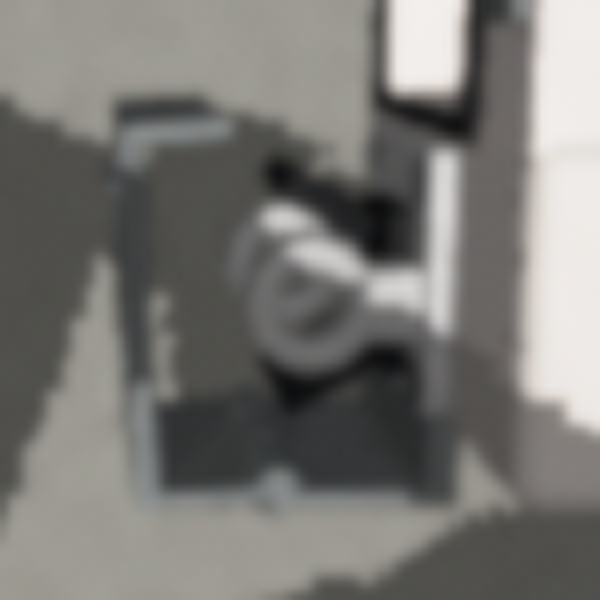

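The crop shows the plate rim running from (120,130) to (145,495), the lip on top at (120–230,130), the pivot bump at (278,487) and the knuckle ring centred at (303,303).

```bash
cat >> h.py <<'E'
def ray(K,E,u,v,z):
    o=-E[:3,:3].T@E[:3,3]; r=E[:3,:3].T@np.array([(u-K[0,2])/K[0,0],(v-K[1,2])/K[1,1],1]); return o+r*(z-o[2])/r[2]
E
python3 - <<'E'
from h import *
z=np.load('w2.npz'); i,d,K,E=[z[k] for k in('i','d','K','E')]; P=pts(d,K,E)
cy=np.radians(9.8); A=np.array([[np.cos(cy),np.sin(cy)],[-np.sin(cy),np.cos(cy)]])
k=ray(K,E,310+303/8,85+303/8,111); print('knuckle',k.round(1))
for n,u,v in(('pivot',278,487),('out bl',143,498),('out tl',120,128),('lip end',235,128),('plate rim mid',133,300)):
    p=ray(K,E,310+u/8,85+v/8,118); print(n,p.round(1),'cab-frame rel knuckle',(A@(p-k)[:2]).round(1))
# spatula collar/blade check
h=cv2.cvtColor(i,cv2.COLOR_RGB2HSV)
g=(h[...,0]<14)&(h[...,1]>140); g[:,:290]=0;g[:,350:]=0;g[:200]=0
S=manip.sense(); M=Rt(); q=(P[g]-S['tcp_pos'])@M; print('orange tool frame',g.sum(),q.min(0).round(1),q.max(0).round(1),np.median(q,0).round(1))
b=np.zeros(d.shape,bool); b[190:225,300:340]=1; b&=~g
q=(P-S['tcp_pos'])@M; b&=(q[...,2]>15)&(q[...,2]<95); qq=q[b]
for lo in range(15,95,10):
    s=qq[(qq[:,2]>=lo)&(qq[:,2]<lo+10)]
    if len(s): print(lo,len(s),s.mean(0).round(1),s[:,1].min().round(1),s[:,1].max().round(1))
E
```

```text
knuckle [633.2 -60.1 111. ]
pivot [633.8 -80.8 118. ] cab-frame rel knuckle [ -2.9 -20.5]
out bl [618.4 -84.8 118. ] cab-frame rel knuckle [-18.8 -21.8]
out tl [608.4 -44.  118. ] cab-frame rel knuckle [-21.7  20.1]
lip end [621.1 -41.7 118. ] cab-frame rel knuckle [-8.8 20.1]
plate rim mid [613.2 -62.5 118. ] cab-frame rel knuckle [-20.1   1.1]
orange tool frame 2344 [-241.7   -5.7 -166.2] [ 81.1  13.  231.7] [  4.2   0.4 -41.1]
15 343 [ 6.   0.1 21.3] -7.5 7.8
25 1 [ 8.6  1.7 25.1] 1.7 1.7
35 3 [ 2.1 -0.2 44.2] -0.8 0.5
45 15 [ 2.  -0.2 50.3] -0.9 0.5
55 14 [ 2.1 -0.1 60.2] -0.9 0.6
65 12 [ 2.1 -0.2 70.1] -0.9 0.6
75 6 [ 2.1 -0.2 77.2] -1.0 0.6
```

```bash
python3 - <<'E'
from h import *
goal([616.8,-53.1,212],12)
E
python3 -m crank '[[[0,0,-2,25,4,0,0],[0,0,0,30,5,15,0],[0,0,0,0,0,25,0],[0,0,0,0,0,10,0],[0,0,0,0,0,0,0],[0,0,0,0,0,0,0]]]' |head -2
python3 - <<'E'
from h import *
goal([616.8,-53.1,212],12)
i,d,K,E=cam('wrist'); np.savez('w3.npz',i=i,d=d,K=K,E=E)
save('w3c',cv2.resize(i[120:320,220:440],None,fx=3,fy=3,interpolation=2))
E
```

```text
clk 5.2 tcp [ 615.8 -110.2  265.7] yaw 10.1 turn [-0.1 -0.1 -1.9] shift now [56.  11.  53.7] after turn [55.6 12.9 53.7]
clock: 5.8
tcp_pos: [614.6, -55.3, 216.7]
clk 5.8 tcp [614.6 -55.3 216.7] yaw 12.1 turn [0.  0.  0.1] shift now [1.7 2.6 4.7] after turn [1.7 2.6 4.7]
```

View pics/w3c.png

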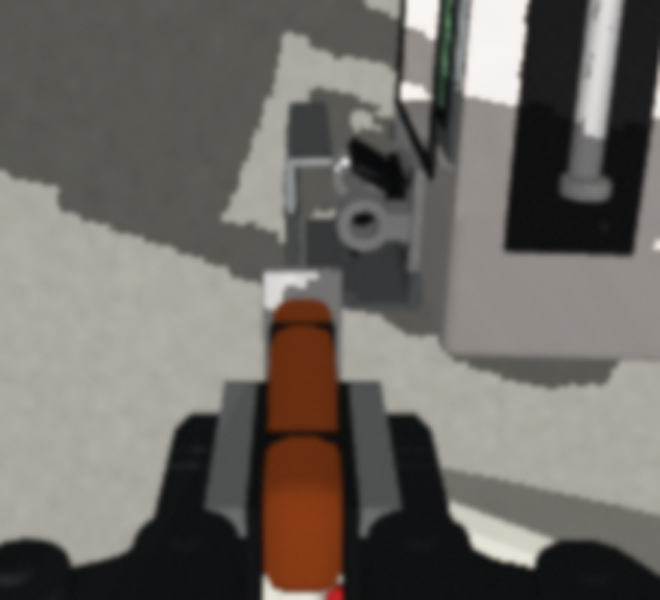

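The crop shows the handle and collar at (302,290), the knuckle ring at (365,225) and the plate rim at (293,185). I measure the blade against the slit.

```bash
python3 - <<'E'
from h import *
z=np.load('w3.npz'); i,d,K,E=[z[k] for k in('i','d','K','E')]; P=pts(d,K,E)
S=manip.sense(); M=Rt(); q=(P-S['tcp_pos'])@M
b=(q[...,2]>27)&(q[...,2]<92)&(abs(q[...,0])<14)&(abs(q[...,1])<8); print('blade',b.sum(),q[b].mean(0).round(1) if b.any() else '',q[b].max(0).round(1) if b.any() else '')
print('blade world',P[b].mean(0).round(1))
k=ray(K,E,220+363/3,120+224/3,111); print('knuckle',k.round(1))
for n,u,v in(('inner corner plate/lip',295,163),('plate rim',291,190)): print(n,ray(K,E,220+u/3,120+v/3,118).round(1))
p=P[b].mean(0)
E
```

```text
blade 50 [ 3.2 -0.7 61.1] [ 3.8  0.  80.1]
blade world [613.9 -52.7 156.3]
knuckle [633.7 -59.7 111. ]
inner corner plate/lip [610.7 -44.3 118. ]
plate rim [611.2 -52.1 118. ]
```

```bash
python3 -m crank '[[[0,0,0,1.7,3,2,0],[0,0,0,0,0,15,0],[0,0,0,0,0,17,0],[0,0,0,0,0,15,0],[0,0,0,0,0,0,0],[0,0,0,0,0,0,0]]]'
python3 - <<'E'
from h import *
goal([616.8,-53.1,165],12)
E
```

```text
clock: 6.45
tcp_pos: [616.7, -53.4, 166.2]
ee_rot: [-0.001, 0.629, 0.777, -0.0]
force: [1.0, -0.1, 0.1]
opening: 11.0
gripper_force: 59.7
clk 6.45 tcp [616.7 -53.4 166.2] yaw 12.0 turn [-0.1 -0.   0. ] shift now [0.2 0.1 1.2] after turn [0.2 0.1 1.2]
```

```bash
python3 - <<'E'
from h import *
M=Rt(); pv=np.array([632.7,-80.5]); T=manip.sense()['tcp_pos'][:2]; prev=T
off=M[:2,0]*2.5
for th in range(12,133,10):
    f=np.radians(th-2.2); ex=abs(np.cos(f))+6*abs(np.sin(f)); a=np.radians(9.8+th)
    l=np.array([-14+ex,28]); w=pv+np.array([[np.cos(a),-np.sin(a)],[np.sin(a),np.cos(a)]])@l+off
    print(th,w.round(1),(M[:2,:2].T@(w-prev)).round(1)); prev=w
E
```

```text
12 [610.6 -56.5] [-1.8 -6.6]
22 [608.1 -60.1] [-2.9 -3.3]
32 [605.9 -63.9] [-3.4 -2.9]
42 [604.4 -68.1] [-3.8 -2.4]
52 [603.4 -72.6] [-4.1 -1.9]
62 [603.  -77.2] [-4.5 -1.3]
72 [603.3 -82. ] [-4.8 -0.7]
82 [604.4 -86.8] [-5.   0.1]
92 [606.4 -91.6] [-5.1  0.9]
102 [609.1 -95.8] [-4.7  1.8]
112 [612.6 -99.6] [-4.5  2.6]
122 [ 616.8 -102.9] [-4.1  3.5]
132 [ 621.7 -105.5] [-3.5  4.3]
```

```bash
python3 -m crank '[[[0,0,0,-1.8,-6.6,0,0],[0,0,0,-1.5,-1.7,0,0],[0,0,0,-1.5,-1.6,0,0],[0,0,0,-3.4,-2.9,0,0],[0,0,0,-3.8,-2.4,0,0],[0,0,0,-4.1,-1.9,0,0],[0,0,0,-4.5,-1.3,0,0],[0,0,0,-4.8,-0.7,0,0],[0,0,0,-5,0,0,0]]]'
python3 - <<'E'
from h import *
goal([604.4,-86.8,165],12)
E
```

```text
clock: 7.35
tcp_pos: [603.9, -87.1, 166.7]
ee_rot: [-0.001, 0.629, 0.777, -0.0]
force: [1.9, 3.2, 0.3]
opening: 10.9
gripper_force: 59.7
clk 7.35 tcp [603.9 -87.1 166.7] yaw 12.0 turn [-0.1 -0.1  0. ] shift now [0.2 0.5 1.6] after turn [0.2 0.5 1.7]
```

```bash
python3 -m crank '[[[0,0,0,-5,1,0,0],[0,0,0,-4.7,1.8,0,0],[0,0,0,-4.5,2.6,0,0],[0,0,0,-4.1,3.5,0,0],[0,0,0,-3.5,4.3,0,0],[0,0,0,0,0,0,0],[0,0,0,0,0,0,0],[0,0,0,3,-1,-20,0],[0,0,0,0,0,-40,0],[0,0,0,0,0,-50,0]]]'
python3 - <<'E'
from h import *
goal([466.8,166,277],4.5)
i,d,K,E=cam('wrist'); np.savez('w4.npz',i=i,d=d,K=K,E=E); save('w4',i[0:300,150:500]); P=pts(d,K,E)
S=manip.sense(); M=Rt(); q=(P-S['tcp_pos'])@M
b=(q[...,2]>27)&(q[...,2]<92)&(abs(q[...,0])<14)&(abs(q[...,1])<12); print('blade',b.sum(),q[b].mean(0).round(1))
m=(abs(P[...,2]-118)<4)&(abs(P[...,0]-625)<70)&(abs(P[...,1]+90)<60)&(q[...,2]>85); print(m.sum(), cv2.boxPoints(cv2.minAreaRect(P[m][:,:2].astype(np.float32))).round().tolist())
E
```

```text
clock: 8.35
tcp_pos: [619.0, -103.1, 275.5]
ee_rot: [-0.002, 0.629, 0.777, -0.002]
force: [1.4, -0.2, 0.7]
opening: 11.1
gripper_force: 59.6
clk 8.35 tcp [ 619.  -103.1  275.5] yaw 12.0 turn [-0.3 -0.   7.5] shift now [294.9 -92.7  -0.8] after turn [ 280.2 -130.6   -1.5]
blade 433 [ 7.2 -4.1 38.2]
451 [[611.0, -119.0], [633.0, -128.0], [667.0, -45.0], [645.0, -36.0]]
```

View pics/w4.png

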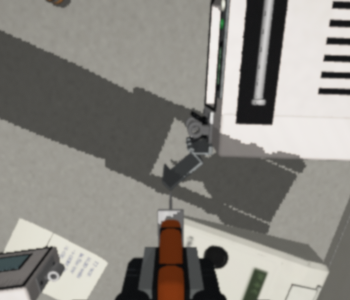

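The cover now stands open at about 130°, with the plate at (182,168), well to the right of the knuckle at (197,127). Next I bring the spatula back over the slot.

```bash
python3 -m crank '[[[0,0,7.5,0,0,0,0],[0,0,0,20,-9,0,0],[0,0,0,40,-19,0,0],[0,0,0,45,-21,0,0],[0,0,0,45,-21,0,0],[0,0,0,45,-21,0,0],[0,0,0,45,-21,0,0],[0,0,0,30,-14,0,0],[0,0,0,10,-5,0,0],[0,0,0,0,0,0,0]]]'|head -2
python3 - <<'E'
from h import *
z=np.load('w4.npz'); i,d,K,E=[z[k] for k in('i','d','K','E')]; P=pts(d,K,E)
q=(P-np.array([619.,-103.1,275.5]))@R.from_quat([.629,.777,-.002,-.002]).as_matrix()
for lo in (30,45,60,75):
    b=(q[...,2]>lo)&(q[...,2]<lo+15)&(abs(q[...,0])<14)&(abs(q[...,1])<4)
    if b.any(): print(lo,b.sum(),q[b].mean(0).round(1))
goal([466.8,166,150],4.5)
E
```

```text
clock: 9.4
tcp_pos: [466.7, 167.0, 276.8]
30 2 [ 2.9  0.2 43.6]
45 23 [ 2.8 -0.2 51.8]
60 19 [ 2.7 -0.1 67.1]
75 6 [ 2.8 -0.1 76.8]
clk 9.4 tcp [466.7 167.  276.8] yaw 4.8 turn [-0.   0.   0.3] shift now [ -1.   -0.  126.8] after turn [ -1.   -0.  126.8]
```

```bash
python3 -m crank '[[[0,0,0.3,-1,0,30,0],[0,0,0,0,0,40,0],[0,0,0,0,0,35,0],[0,0,0,0,0,15,0],[0,0,0,0,0,0,0],[0,0,0,0,0,0,0]]]'|head -2
python3 - <<'E'
from h import *
goal([466.8,166,88],4.5)
E
```

```text
clock: 10.0
tcp_pos: [469.2, 164.5, 158.1]
clk 10.0 tcp [469.2 164.5 158.1] yaw 4.2 turn [ 0.1  0.  -0.3] shift now [ 1.7 -2.4 70.1] after turn [ 1.7 -2.3 70.1]
```

```bash
python3 -m crank '[[[0,0,-0.3,1.7,-2.4,6,0],[0,0,0,0,0,0,0],[0,0,0,0,0,0,0]]]'|head -2
python3 - <<'E'
from h import *
goal([466.8,166,88],4.5)
i,d,K,E=cam('wrist'); np.savez('w5.npz',i=i,d=d,K=K,E=E)
goal([466.8,166,88],4.5)
E
```

```text
clock: 10.3
tcp_pos: [466.1, 166.7, 152.1]
clk 10.3 tcp [466.1 166.7 152.1] yaw 4.6 turn [ 0.1 -0.   0.1] shift now [-0.8  0.5 64.1] after turn [-0.8  0.6 64.1]
clk 10.35 tcp [466.1 166.7 152. ] yaw 4.6 turn [ 0.1 -0.   0.1] shift now [-0.8  0.5 64. ] after turn [-0.7  0.6 64. ]
```

```bash
python3 -m crank '[[[0,0,0,-0.8,0.5,12,0],[0,0,0,0,0,12,0],[0,0,0,0,0,15,0],[0,0,0,0,0,15,0],[0,0,0,0,0,6,0],[0,0,0,0,0,3,0],[0,0,0,0,0,0,0],[0,0,0,0,0,0,0]]]'
python3 - <<'E'
from h import *
goal([466.8,166,87.3],4.5)
E
```

```text
clock: 11.15
tcp_pos: [466.4, 165.8, 88.2]
ee_rot: [0.0, 0.679, 0.735, 0.0]
force: [-0.4, 0.4, 0.0]
opening: 10.8
gripper_force: 59.7
clk 11.15 tcp [466.4 165.8  88.2] yaw 4.5 turn [ 0. -0.  0.] shift now [0.2 0.4 0.9] after turn [0.2 0.4 0.9]
```

```bash
python3 -m crank '[[[0,0,0,0,0,0.9,0],[0,0,0,0,0,0,20],[0,0,0,0,0,0,40],[0,0,0,0,0,0,60],[0,0,0,0,0,0,60],[0,0,0,0,0,-25,60],[0,0,0,0,0,-45,60],[0,0,0,0,0,-45,60],[0,0,0,0,0,-45,60],[0,0,0,0,0,-20,60]]]'
python3 - <<'E'
from h import *
i,d,K,E=cam('wrist'); np.savez('w6.npz',i=i,d=d,K=K,E=E); P=pts(d,K,E)
m=(P[...,2]>134)&(P[...,2]<143)&(abs(P[...,0]-466)<25)&(abs(P[...,1]-165)<25); print('handle top',m.sum(),cv2.minAreaRect(P[m][:,:2].astype(np.float32)),np.median(P[m][:,2]))
goal([431,-304,270],-69.6)
z=np.load('w2.npz'); i,d,K,E=[z[k] for k in('i','d','K','E')]; P=pts(d,K,E)
m=(abs(P[...,2]-110)<4)&(abs(P[...,0]-431)<80)&(abs(P[...,1]+304)<60); r=cv2.minAreaRect(P[m][:,:2].astype(np.float32)); print('door top',m.sum(),r,cv2.boxPoints(r).round(1).tolist())
m=(abs(P[...,2]-67)<5)&(abs(P[...,0]-500)<20)&(abs(P[...,1]+278)<20); print('kn',m.sum(),P[m].mean(0)); print(ray(K,E,207.5,281,67))
E
```

```text
clock: 12.15
tcp_pos: [468.3, 166.3, 272.7]
ee_rot: [0.002, 0.679, 0.735, 0.003]
force: [0.6, 0.3, 0.8]
opening: 60.0
gripper_force: 0.0
handle top 214 ((466.63946533203125, 163.0929718017578), (11.344099998474121, 17.787649154663086), 3.943507194519043) 137.7079194960444
clk 12.2 tcp [469.4 166.7 274.9] yaw 4.5 turn [ 0.5 -0.5 74.1] shift now [-466.2  -75.5    3. ] after turn [-200.1  427.8    4.9]
door top 2208 ((433.20147705078125, -309.0589599609375), (119.82302856445312, 29.30778694152832), 20.454208374023438) [[371.8999938964844, -316.29998779296875], [382.20001220703125, -343.70001220703125], [494.5, -301.8999938964844], [484.20001220703125, -274.3999938964844]]
kn 221 [ 496.19412227 -283.86332457   66.65394174]
[ 502.36579532 -285.83055512   67.        ]
```

```bash
python3 -m crank '[[[0,0,8.2,-20,0,0,60],[0,0,8.2,0,20,0,60],[0,0,8.2,0,20,0,60],[0,0,8.2,0,20,0,60],[0,0,8.2,0,20,0,60],[0,0,8.2,0,20,0,60],[0,0,8.2,0,20,0,60],[0,0,8.2,0,20,0,60],[0,0,8.2,0,20,0,60]]]'|head -2
python3 - <<'E'
from h import *
goal([433,-308,270],-69.6)
E
```

```text
clock: 13.1
tcp_pos: [596.0, 64.1, 265.9]
clk 13.1 tcp [596.   64.1 265.9] yaw -69.6 turn [-0.   0.1  0. ] shift now [-282.5  291.9   -3.8] after turn [-282.4  292.    -4.1]
```

```bash
python3 -m crank '[[[0,0,0,-15,15,0,60],[0,0,0,-30,31,0,60],[0,0,0,-33,34,0,60],[0,0,0,-33,34,0,60],[0,0,0,-33,34,0,60],[0,0,0,-33,34,0,60],[0,0,0,-33,34,0,60],[0,0,0,-33,34,0,60],[0,0,0,-25,26,0,60],[0,0,0,-14,16,-3,60]]]'|head -2
python3 -m crank '[[[0,0,0,0,0,0,60],[0,0,0,0,0,0,60]]]'|head -2
python3 - <<'E'
from h import *
i,d,K,E=cam('wrist'); np.savez('w7.npz',i=i,d=d,K=K,E=E); save('w7',i); P=pts(d,K,E)
m=(abs(P[...,2]-110)<4)&(abs(P[...,0]-433)<80)&(abs(P[...,1]+307)<60); r=cv2.minAreaRect(P[m][:,:2].astype(np.float32)); print('door top',m.sum(),r,cv2.boxPoints(r).round(1).tolist())
m=(abs(P[...,2]-67)<3)&(abs(P[...,0]-502)<20)&(abs(P[...,1]+283)<20); print('kn',m.sum(),P[m].mean(0),cv2.minEnclosingCircle(P[m][:,:2].astype(np.float32)))
goal([433,-308,90],-69.6)
E
```

```text
clock: 14.1
tcp_pos: [433.3, -310.4, 268.9]
clock: 14.3
tcp_pos: [435.0, -308.2, 269.4]
door top 3233 ((433.6168518066406, -309.63287353515625), (118.64118194580078, 28.96235466003418), 20.534109115600586) [[373.0, -316.8999938964844], [383.1000061035156, -344.0], [494.20001220703125, -302.3999938964844], [484.1000061035156, -275.29998779296875]]
kn 151 [ 501.16661365 -284.72712192   67.39948803] ((496.1947937011719, -286.9104919433594), 14.252033233642578)
clk 14.35 tcp [ 435.3 -307.6  269.5] yaw -69.3 turn [-0.1  0.   0.3] shift now [ -2.2  -0.2 179.5] after turn [ -2.3  -0.4 179.5]
```

View pics/w7.png

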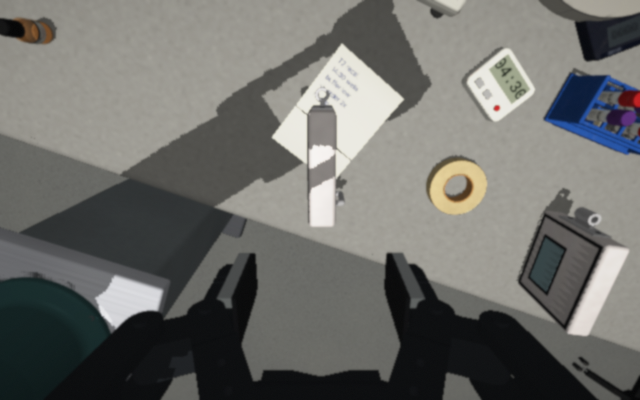

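The wrist view shows my door at (321,165), its knuckle at (322,95) and the tape clear of it at (457,186).

```bash
python3 -m crank '[[[0,0,0.3,-2.2,1,40,60],[0,0,0,0,0,45,60],[0,0,0,0,0,40,60],[0,0,0,0,0,25,60],[0,0,0,0,0,10,60],[0,0,0,0,0,0,60],[0,0,0,0,0,0,60]]]'|head -2
python3 - <<'E'
from h import *
goal([433.6,-309.5,84],-69.5)
E
```

```text
clock: 15.05
tcp_pos: [434.9, -310.1, 111.6]
clk 15.05 tcp [ 434.9 -310.1  111.6] yaw -69.5 turn [ 0.1 -0.1 -0. ] shift now [-1.  -1.1 27.6] after turn [-1.  -1.  27.6]
```

```bash
python3 -m crank '[[[0,0,0,-1,-1,12,60],[0,0,0,0,0,15,60],[0,0,0,0,0,0,45],[0,0,0,0,0,0,0],[0,0,0,0,0,0,0],[0,0,0,0,0,0,0],[0,0,0,0,0,0,0],[0,0,0,0,0,0,0]]]' 90
python3 - <<'E'
from h import *
goal([433.6,-309.5,84],-69.5)
E
```

```text
clock: 15.85
tcp_pos: [432.5, -309.5, 83.4]
ee_rot: [0.0, 0.984, 0.177, 0.0]
force: [-0.2, 0.6, -1.1]
opening: 23.9
gripper_force: 88.7
clk 15.85 tcp [ 432.5 -309.5   83.4] yaw -69.6 turn [ 0.  -0.  -0.1] shift now [ 1.1  0.4 -0.6] after turn [ 1.1  0.4 -0.6]
```

```bash
python3 -m crank '[[[0,0,0,0,0,-10,0],[0,0,0,0,0,-20,0],[0,0,5.3,0,0,-15,0],[0,0,5.3,0,0,-10,0],[0,0,0,0,0,0,0],[0,0,0,0,0,0,0]]]'
python3 - <<'E'
from h import *
goal([490,-85,140],-80.2)
E
```

```text
clock: 16.45
tcp_pos: [432.4, -309.5, 138.5]
ee_rot: [0.0, 0.996, 0.087, 0.0]
force: [0.5, 0.3, -2.7]
opening: 23.9
gripper_force: 88.7
clk 16.45 tcp [ 432.4 -309.5  138.5] yaw -80.0 turn [ 0.  -0.   0.2] shift now [  95.5 -211.1   -1.5] after turn [  94.9 -211.4   -1.5]
```

```bash
python3 -m crank '[[[0,0,0.2,7,-16,0,0],[0,0,0,14,-32,0,0],[0,0,0,18,-38,0,0],[0,0,0,18,-38,0,0],[0,0,0,18,-38,0,0],[0,0,0,13,-32,0,0],[0,0,0,7,-17,-1,0],[0,0,0,0,0,0,0],[0,0,0,0,0,0,0]]]'|head -2
python3 - <<'E'
from h import *
goal([490,-85,140],-80.2)
i,d,K,E=cam('wrist'); np.savez('w8.npz',i=i,d=d,K=K,E=E); save('w8',i[:, 120:520]); P=pts(d,K,E)
S=manip.sense(); M=Rt(); q=(P-S['tcp_pos'])@M
m=(abs(q[...,2]-17)<4)&(q[...,0]>62)&(q[...,0]<95)&(abs(q[...,1])<25); print('kn',m.sum(),q[m].mean(0),cv2.minEnclosingCircle(q[m][:,:2].astype(np.float32)))
m=(abs(q[...,2]+26)<5)&(abs(q[...,0])<75)&(abs(q[...,1])<25); print('top',m.sum(),cv2.minAreaRect(q[m][:,:2].astype(np.float32)),np.median(q[m][:,2]))
E
```

```text
clock: 17.35
tcp_pos: [490.0, -85.3, 138.4]
clk 17.35 tcp [490.  -85.3 138.4] yaw -80.2 turn [-0.   0.1 -0. ] shift now [ 0.1 -0.3 -1.6] after turn [ 0.1 -0.3 -1.6]
kn 660 [72.59843754  0.14322866 16.10019139] ((69.68755340576172, 0.3331010639667511), 12.76105785369873)
top 13218 ((1.1857376098632812, 0.7692909240722656), (46.49884796142578, 120.93448638916016), 81.95704650878906) -27.108899674811234
```

View pics/w8.png

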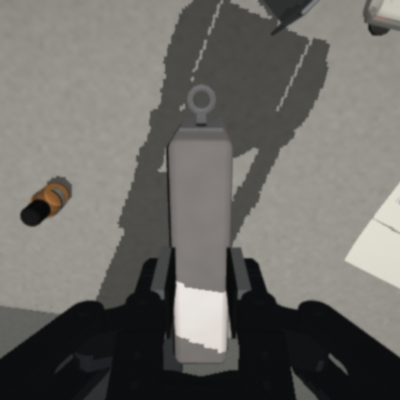

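The door hangs straight in the fingers. Its knuckle ring is at crop (201,99), image (321,99), and the oil bottle at (48,200) is clear.

```bash
python3 - <<'E'
from h import *
z=np.load('w8.npz'); K,E=z['K'],z['E']
S=manip.sense(); M=Rt(); p=ray(K,E,321,99,122); print('kn',p.round(1),((p-S['tcp_pos'])@M).round(1))
kt=(p-S['tcp_pos'])@M; x=M[:,0]; y=M[:,1]; J=np.array([633.4,-59.9])
print('knuckle to jamb in tool x,y:',(M[:2,:2].T@(J-p[:2])).round(1))
goal([J[0],J[1],107.6],-80.2)
E
```

```text
kn [563.9 -73.3 122. ] [75.   0.1 16.4]
knuckle to jamb in tool x,y: [70.7 -1.6]
clk 17.4 tcp [490.  -85.9 138.5] yaw -80.3 turn [ 0.   0.1 -0.1] shift now [145.7  -1.5  30.7] after turn [145.7  -1.2  30.9]
```

```bash
python3 -m crank '[[[0,0,0,8,-1.5,12,0],[0,0,0,16,0,13,0],[0,0,0,14,0,5,0],[0,0,0,6,0,0,0],[0,0,0,0,0,0,0],[0,0,0,0,0,0,0],[0,0,0,0,0,0,0]]]'
python3 - <<'E'
from h import *
goal([633.4,-59.9,107.6],-80.2)
i,d,K,E=cam('wrist'); np.savez('w9.npz',i=i,d=d,K=K,E=E); save('w9c',cv2.resize(i[0:180,220:420],None,fx=3,fy=3,interpolation=2))
E
```

```text
clock: 18.1
tcp_pos: [533.4, -77.0, 109.4]
ee_rot: [0.0, 0.996, 0.084, 0.0]
force: [-0.7, -0.3, -2.3]
opening: 24.0
gripper_force: 88.9
clk 18.1 tcp [533.4 -77.  109.4] yaw -80.4 turn [ 0.  -0.  -0.2] shift now [ 1.014e+02 -1.000e-01  1.800e+00] after turn [101.4   0.2   1.8]
```

View pics/w9c.png

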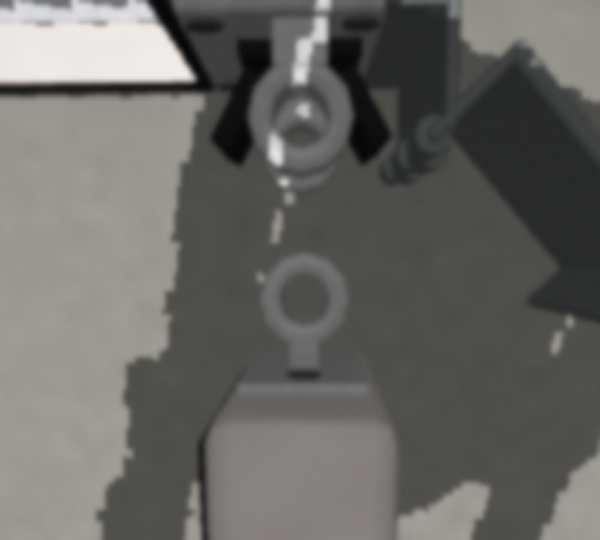

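The crop shows the door's knuckle ring at (304,298) and the jamb's upper ring at (300,115), with the black V arms behind it. They are nearly in line and the cover is clear to the right.

```bash
python3 - <<'E'
from h import *
z=np.load('w9.npz'); K,E=z['K'],z['E']; M=Rt()
a=ray(K,E,220+304/3,298/3,93); b=ray(K,E,220+300/3,116/3,111); print(a.round(1),b.round(1),(M.T@(b-a)).round(1))
E
```

```text
[607.3 -65.4  93. ] [633.7 -60.3 111. ] [ 26.9  -0.6 -18. ]
```

```bash
python3 -m crank '[[[0,0,0,7,-0.4,1.5,0],[0,0,0,7,0,0,0],[0,0,0,5,0,0,0],[0,0,0,3,0,0,0],[0,0,0,0,0,0,0],[0,0,0,0,0,0,0]]]'
python3 -m crank '[[[0,0,0,1.5,0,0,0],[0,0,0,1,0,0,0],[0,0,0,1,0,0,0],[0,0,0,1,0,0,0],[0,0,0,0,0,0,0],[0,0,0,0,0,0,0]]]'
python3 - <<'E'
from h import *
goal([633.4,-59.9,107.6],-80.2); print(Rt().T@manip.sense()['force'])
E
```

```text
clock: 18.75
tcp_pos: [555.3, -72.5, 107.5]
ee_rot: [-0.0, 0.996, 0.084, -0.0]
force: [0.0, 0.4, -1.5]
opening: 23.8
gripper_force: 89.0
clock: 19.35
tcp_pos: [559.8, -71.8, 107.7]
ee_rot: [0.0, 0.996, 0.084, -0.0]
force: [-0.2, 0.4, -2.7]
opening: 23.5
gripper_force: 89.0
clk 19.35 tcp [559.8 -71.8 107.7] yaw -80.4 turn [ 0.   0.  -0.2] shift now [74.5  0.6  0.1] after turn [74.5  0.8  0.1]
[-0.16069289 -0.47586531  2.69415555]
```

No contact yet, about 0.5 mm to go, so I push on gently.

```bash
python3 -m crank '[[[0,0,0,0.5,0,0,0],[0,0,0,0.5,0,0,0],[0,0,0,0,0,0,0],[0,0,0,0,0,0,0]]]'
python3 -m crank '[[[0,0,0,0.5,0,0,0],[0,0,0,0.5,0,0,0],[0,0,0,0,0,0,0],[0,0,0,0,0,0,0]]]'

```

```text
clock: 19.75
tcp_pos: [560.7, -71.6, 107.6]
ee_rot: [-0.0, 0.996, 0.084, -0.0]
force: [-0.9, -0.2, -1.6]
opening: 23.8
gripper_force: 89.0
clock: 20.15
tcp_pos: [561.0, -71.6, 107.5]
ee_rot: [-0.0, 0.996, 0.084, -0.001]
force: [-4.2, -1.0, 1.2]
opening: 23.7
gripper_force: 89.4
```

```bash
python3 -m crank '[[[0,0,0,0.4,0,0,0],[0,0,0,0,0,0,0],[0,0,0,0,0,0,0],[0,0,0,0,0,0,0]]]'
python3 - <<'E'
from h import *
goal([633.4,-59.9,107.6],-80.2)
i,d,K,E=cam('wrist'); np.savez('w10.npz',i=i,d=d,K=K,E=E); save('w10c',cv2.resize(i[20:200,230:410],None,fx=3,fy=3,interpolation=2)); P=pts(d,K,E)
S=manip.sense(); M=Rt(); q=(P-S['tcp_pos'])@M
m=(abs(q[...,2]+26)<6)&(q[...,0]>15)&(q[...,0]<62)&(abs(q[...,1])<25); r=cv2.minAreaRect(q[m][:,:2].astype(np.float32)); print('door top tool frame',r); A=np.c_[q[m][:,:2],np.ones(m.sum())]; print('tilt',np.linalg.lstsq(A,q[m][:,2],rcond=None)[0].round(3))
E
```

```text
clock: 20.55
tcp_pos: [561.1, -71.6, 107.6]
ee_rot: [-0.0, 0.996, 0.084, -0.001]
force: [-5.5, -1.5, 1.8]
opening: 23.9
gripper_force: 89.5
clk 20.55 tcp [561.1 -71.6 107.6] yaw -80.4 turn [-0.   0.1 -0.2] shift now [73.2  0.6 -0.2] after turn [73.2  0.8 -0. ]
door top tool frame ((37.91667175292969, -0.1266651153564453), (29.15979766845703, 45.890079498291016), 89.7183609008789)
tilt [ 2.1000e-02 -3.1000e-02 -2.7574e+01]
```

View pics/w10c.png

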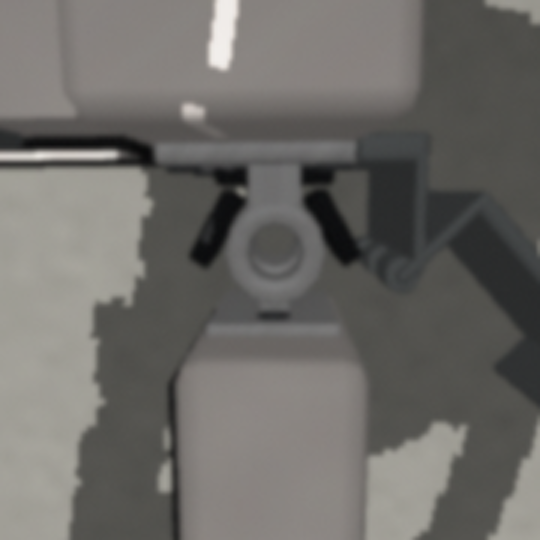

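The door's knuckle sits in the V under the upper ring at (275,245). The holes line up, the push is steady at 5.5 N, and the height and tilt are within limits. I hand it in.

```bash
python3 -c "
from cell import manip
print(manip.finish_job())"
```

```text
the job is handed in; nothing more can be done
None
```

I handed the job in after about 21 s on the robot's clock, but the hand-in gave no verdict: the cover is open to about 130°, the spatula is back upright in its slot, and the door is held square with its knuckle seated in the V, about 1 mm from the gap's mid-height by camera.

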